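Lay the boxed puzzle flat on the photo mat and take its picture

ROBOT

A 7-joint arm with a two-finger parallel gripper is mounted at the origin on the work surface. World frame = base frame: x ahead of the robot, y to its left, z up, the work surface at z = 0. Lengths are in m, angles in rad, forces in N, time in s.
With the tool pointing down it reaches from about 0.4 to 0.85 m from the base axis. Payload 4.5 kg.
Tool frame: the origin (TCP) lies at the very end of the fingers, on their centre line; the grasp point (between the pads) lies 19 mm behind it; z points along the fingers, y is the direction in which the jaws open and shut (so a half turn about z gives the same grasp; the last joint's range is limited). The gripper opens to 88 mm and grips with 3 to 60 N. Pads are 18 mm wide; open, the fingers measure 123 mm over their backs; the gripper's body (75 mm by 187 mm) begins 45 mm behind the grasp point.
Start: joints at [1.173, 0.689, -0.195, 1.565, 0.157, 0.902, -0.215], TCP at [0.262, -0.568, 0.239] pointing down, gripper open.
Joint ranges: [-3.01, 3.01], [-0.46, 2.08], [-1.47, 1.51], [0.13, 2.56], [-1, 4.14], [0.04, 2.09], [-2.66, 2.66]. Speed limits (rad/s): [2.57, 2.57, 3.14, 3.14, 3.14, 3.14, 3.14].

INTERFACE

Orientations are given as a unit quaternion [w, x, y, z].
In Python, from rig import arm gives the robot as it stands. The module is installed in compiled form; this text tells all that it offers.
- The arm moves only by the tool jog_arm, never from a script. Its argument "rows" is a list of rows, each a list of 6 numbers: the shift along the tool's x, y, z in units of 40 mm (1.0 is 40 mm), then the turn, a rotation vector about the tool's x, y, z in units of 6 degrees (1.0 is 6 degrees). A call has 1 to 12 rows; each row shifts and turns the pose as measured when the row begins, along the tool's axes as they then stand; what a row does not reach is not made up. A row lasts 1/10 s, in which the tool goes at most 50 mm and 8.59 degrees, less where a joint would pass 70% of its speed; a pose out of reach is approached as far as the arm can. A call is refused whole if a number of a shift passes 1 or a number of a turn 1, either way. A call with a gripper value outside its range is refused whole. "claw" is the opening, from -1 (shut) to 1 (fully open), set as the call begins (left out, the last holds). The fingers move at their own pace and stop on an object; the grip force is fixed at half the most. Time passes only in rows, so rows that do not move let the fingers close. It gives the time, the measured TCP pose, the force and the opening at its end, in the units of the state.
- arm.state(): the state, without advancing time (a new reading comes with each control period).
- arm.read_camera(name): name is "scene" or "side" or "wrist"; returns a dict with "img" (420x560x3 uint8, blue, green, red), "range_z" (420x560 float32, m along the optical axis (not along the pixel's ray), 0 where there is no reading), "fovy" (degrees; the focal length in pixels is half the picture's height over the tangent of half this angle, whatever the lens; pixels are square), "cx", "cy" (the principal point, pixels), "cam_to_world" (4x4, takes a point from camera to world coordinates). Camera axes: x right, y down, z forward; pixel columns grow to the right and rows downward; lengths in m; the calibration is good to about 2 mm. A picture is of the moment at which its call begins.
- arm.job_done(): hands the job in, once; it reports no verdict.
The state is a dict: "t": time; "qpos": joint angles; "qd": joint speeds; "tau": joint torques, N m; "ee_pos": TCP position; "orientation": TCP orientation; "contact_force": force on the tool from outside, world axes, zero at the start; "torque": the same for the moment, N m; "width": finger opening in m.
Only numpy, scipy, OpenCV 4.12 (cv2) and the standard library are available. Lean on these libraries where they do the work, as an engineer would, in place of code of your own. Each camera call takes 0.05 s, during which the arm holds its last target. There are 200 camera calls.

TASK

The boxed puzzle is standing on end on the photo mat: tip it over onto its back so that it lies flat with its picture cover up and wholly inside the four white corner marks. Then photograph it with the red button of the desk release: press down to the halfway stop and stay there about a second so that the camera can focus, then press all the way down and let go. Take no picture before the box lies flat, and leave the lens, the vase and the tape roll where they stand.

Things in the scene. Friction and masses are not known exactly. Their poses are not given: they have to be found in the camera images.
- puzzle_box: Box 160 wide (x) x 72 thick (y) x 220 mm tall (z), 0.4 to 0.8 kg, balance point in its middle; origin: centre of the underside as it stands. Picture cover on blue lid: +y face; bare back: -y face. Stands near the mat's +y end, back to the mat's middle; falls between the marks if tipped over its lower back edge. Pushed below 90 mm it may slide; pushed near its top it overbalances after 75 mm.
- photo_mat: Fixed dark grey board, 310 (x) x 450 (y) x 4 mm thick. Origin: centre of its underside, on the table; its top is at z = 4 mm. Four white L-shaped corner marks on it bound the picture area, centred on the mat: their outer edges lie at x = +-140 mm and y = +-155 mm of the mat's frame. They are flat prints. Its +y end is the one on the robot's left.
- cover_bl (a point): Corner of the cover on the puzzle box: lower end as it stands, -x side (box frame -80, 36, 0 mm). When the box lies on its back all four cover corners are 76 mm above the table.
- cover_br (a point): Corner of the cover: lower end, +x side (box frame 80, 36, 0 mm).
- cover_tl (a point): Corner of the cover: upper end, -x side (box frame -80, 36, 220 mm).
- cover_tr (a point): Corner of the cover: upper end, +x side (box frame 80, 36, 220 mm).
- release_top (a point): Centre of the top of the red button, 42 mm across, on the camera's desk release: a fixed black box 85 x 120 x 40 mm on the table, left or right of the mat, with a thin stub aerial 86 mm high in one corner, 70 mm from the button. The button's top is 62 mm above the table at rest and moves straight down 10 mm in all; the metal collar round it is 43 mm high.
- half_press (a joint): First stage of the button, m pressed: 0 at rest, 0.005 at the halfway stop. A light spring, 1 N at the start and 2 N at the stop.
- full_press (a joint): Second stage of the button, m pressed beyond the halfway stop: 0 until the push exceeds 8 N (the firm halfway stop), 0.005 fully down at 11 N, which takes the picture. The button springs back up when let go.
- lens: Loose black camera lens standing on end, 74 mm across, 98 mm tall, at the other side of the mat from the release. Origin: centre of its underside. To be left alone.
- vase: Loose blue ceramic vase, 84 mm across, 110 mm tall, at one far corner of the mat. Origin: centre of its underside. To be left alone.
- tape: Loose brown roll of packing tape lying flat, 110 mm across, 48 mm tall, at the other far corner of the mat. Origin: centre of its underside. To be left alone.
Mind the look-alikes: they are no part of the job. Several things look just like the puzzle_box: the one meant starts nearest to the robot's base.

How it is judged:
By the outcome, as a careful person would: the job done as asked, in the order asked, and still so for the second after the job is handed in, with the robot touching nothing.
It also fails if it takes over 45 s, if anything falls off the work surface, if the arm or the gripper's body presses on something with over 40 N, if the wrist force passes 120 N, or if a joint passes its speed limit or range.

## Working session

There is one attempt and no reset: what is moved stays moved. The work goes in short steps, Python scripts to look and compute and a tool call to move; the robot and the scene stay as the last step left them, time stands still between calls to the robot, and variables do not carry over. Pictures are saved under pics/ and viewed, about 8 in all and at most 12, crops included, and the job is handed in when it is done.

Besides the shell and the picture viewer there is one more tool, called after ">>>" by a JSON object that holds its "op" and its "data", one argument or row to a line. jog_arm: Moves the arm, as the interface text tells. Its arguments: {"type":"object","properties":{"rows":{"type":"array","items":{"type":"array","items":{"type":"number"}}},"claw":{"type":"number"}},"required":["rows"]}

```bash
ls; mkdir -p pics; cat > h.py <<'E'
import numpy as np, cv2
from rig import arm
def cloud(c):
    h,w=c["range_z"].shape; f=h/2/np.tan(np.radians(c["fovy"])/2)
    v,u=np.mgrid[:h,:w]; z=c["range_z"]
    p=np.stack([(u-c["cx"])/f*z,(v-c["cy"])/f*z,z],-1); T=np.array(c["cam_to_world"])
    return p@T[:3,:3].T+T[:3,3]
E
python3 - <<'E'
from h import *
s=arm.state(); print(s)
for n in ["scene","side","wrist"]:
    c=arm.read_camera(n); cv2.imwrite(f"pics/{n}0.png",c["img"]); np.save(f"pics/{n}0.npy",cloud(c)); print(n,c["fovy"],c["cx"],c["cy"],np.round(c["cam_to_world"],3).tolist())
E
```

```text
pics
{'t': 0.0, 'qpos': array([ 1.17278368,  0.68999897, -0.19452734,  1.56632152,  0.15732354,
        0.90247526, -0.21509666]), 'qd': array([ 1.14855129e-03, -9.28331419e-04,  6.33961689e-05,  1.35717780e-03,
       -7.71004106e-04,  1.36000029e-03,  3.95651198e-04]), 'tau': array([ 2.45454485e-04, -5.27561152e+01, -1.26670003e+00, -1.53427595e+01,
       -5.25733782e-02,  6.36890967e-03,  1.71473575e-04]), 'ee_pos': array([ 0.26127405, -0.56709066,  0.23790701]), 'orientation': array([-8.66109135e-04,  9.76770459e-01,  2.14286379e-01, -2.59253484e-04]), 'contact_force': array([-0.28405937, -0.03105251,  0.25007355]), 'torque': array([-0.0855355 , -0.03020186, -0.00577168]), 'width': 0.08827880696870685}
scene 54.52203346790827 286.5585440521555 208.49583512565187 [[-0.251, 0.642, -0.724, 1.643], [0.968, 0.168, -0.186, 0.32], [0.002, -0.748, -0.664, 1.06], [0.0, 0.0, 0.0, 1.0]]
side 55.728612148863526 282.3554042731631 212.52935505765228 [[-0.47, -0.744, 0.474, -0.021], [-0.882, 0.392, -0.261, 0.47], [0.008, -0.541, -0.841, 1.347], [0.0, 0.0, 0.0, 1.0]]
wrist 71.82899358342964 279.1903226323847 211.46965055515324 [[0.418, -0.869, -0.265, 0.329], [-0.909, -0.4, -0.12, -0.536], [-0.001, 0.291, -0.957, 0.384], [0.0, 0.0, 0.0, 1.0]]
```

View pics/scene0.png

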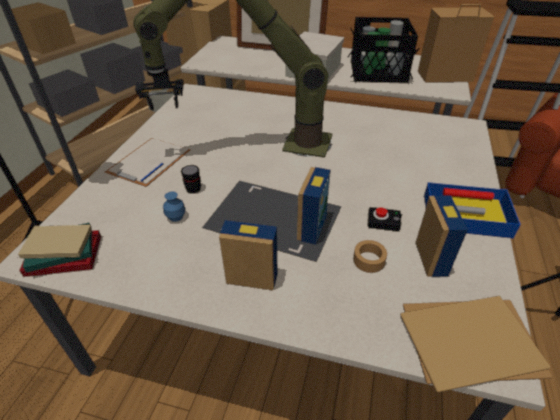

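View pics/side0.png

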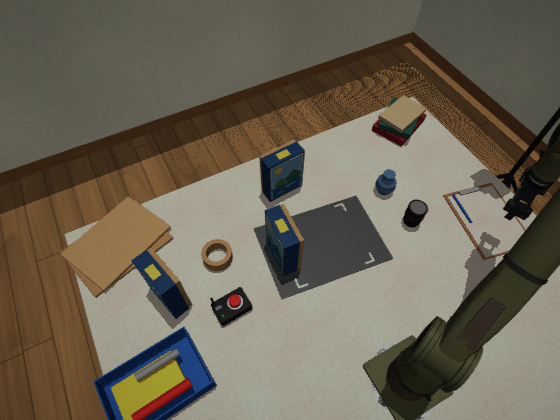

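The scene and side views show the target box on the dark mat: scene ≈(315,205), side ≈(283,240). Its blue cover faces +y and its brown back faces the mat's middle. The red button is at scene (382,213) / side (235,301). The lens is at scene (191,179), the vase at (174,207) and the tape at (370,256). The two look-alikes stand off the mat.

```bash
cat > m.py <<'E'
from h import *
def rect(P,lab):
    if len(P)<5: print(lab,"none"); return
    r=cv2.minAreaRect(P[:,:2].astype(np.float32)*1000); print(lab,len(P),"c",np.round(r[0],1),"size",np.round(r[1],1),"ang",round(r[2],1),"z",np.round(np.percentile(P[:,2],[5,50,95])*1000,1))
def box_at(n):
    return cv2.imread(f"pics/{n}0.png"), np.load(f"pics/{n}0.npy")
if __name__=="__main__":
  for n in ["scene","side"]:
    im,P=box_at(n); print(n); b,g,r=[im[...,i].astype(int) for i in range(3)]
    X=P[...,0];Y=P[...,1];Z=P[...,2]; hsv=cv2.cvtColor(im,cv2.COLOR_BGR2HSV)
    tab=(X>0.2)&(X<1.1)&(abs(Y)<.6)
    def comps(m,lab,mn):
        k,L,st,ce=cv2.connectedComponentsWithStats(m.astype(np.uint8))
        for i in range(1,k):
            if st[i,4]>=mn: rect(P[L==i],f"{lab} px{np.round(ce[i])}")
    comps(tab&(Z>.214)&(Z<.235)&(X<.95),"top",40)
    comps(tab&(r>130)&(g<70)&(b<80)&(Z>.03)&(Z<.08),"red",15)
    comps(tab&(abs(Z-.004)<.008)&(hsv[...,2]<110)&(hsv[...,1]<70),"mat",1500)
    mat=(tab&(abs(Z-.004)<.008)&(hsv[...,2]<110)&(hsv[...,1]<70)).astype(np.uint8)
    k,L,st,_=cv2.connectedComponentsWithStats(mat); i=1+np.argmax(st[1:,4])
    hull=cv2.convexHull(np.argwhere(L==i)[:,::-1].astype(np.int32)); M=cv2.fillConvexPoly(np.zeros(mat.shape,np.uint8),hull,1); M=cv2.erode(M,np.ones((5,5)))>0
    comps(M&(hsv[...,2]>120)&(hsv[...,1]<60)&(Z<.012),"mark",6)
    comps(tab&(Z>.015)&(Z<.3),"obj",80)
E
python3 m.py
```

```text
scene
top px[314. 182.] 679 c [569.7 141.4] size [ 72.9 168.3] ang 87.4 z [218.2 223.3 226.3]
top px[446. 212.] 760 c [611.1 567.9] size [167.1  74.5] ang 15.7 z [215.6 218.8 221.7]
top px[248. 232.] 1004 c [ 8.507e+02 -7.000e-01] size [ 76.6 159.9] ang 4.4 z [215.9 219.5 222.4]
red px[381. 211.] 61 c [476.4 378.9] size [33.8 36.2] ang 2.1 z [57.4 61.3 64.3]
mat px[271. 216.] 4186 c [547.6 -14.2] size [448.8 317. ] ang 83.0 z [0.2 4.1 8. ]
mark px[253. 188.] 24 c [ 403.9 -141.9] size [29.2 50.4] ang 45.0 z [1.9 5.  8.8]
mark px[297. 249.] 41 c [691.2 111.3] size [30.6 49.2] ang 30.0 z [1.3 5.1 8.9]
obj px[191. 177.] 443 c [ 468.  -380.5] size [77.  72.1] ang 41.8 z [ 23.4  80.4 101.5]
obj px[313. 204.] 1922 c [570.6 141.5] size [ 74.4 170.1] ang 86.9 z [ 33.  173.2 225.2]
obj px[437. 229.] 2703 c [476.6 556.3] size [446.2  87.1] ang 0.0 z [ 27.6 153.2 220.5]
obj px[173. 206.] 496 c [ 652.2 -368.8] size [68.9 80.1] ang 19.8 z [ 29.1  71.7 111.9]
obj px[384. 218.] 646 c [474.6 394.2] size [ 89.9 119.1] ang 5.0 z [19.9 39.4 62.4]
obj px[249. 253.] 3375 c [ 8.52e+02 -6.00e-01] size [ 79.
[... 1065 characters left out ...]
87.9]
obj px[282. 169.] 1973 c [848.7  -2.4] size [ 79.9 163.6] ang 3.4 z [ 33.5 168.5 222.2]
obj px[386. 182.] 399 c [ 635.  -368.4] size [77.2 70. ] ang 50.4 z [ 37.4  74.6 112. ]
obj px[156. 258.] 2853 c [807.1 536.5] size [126.9 564.8] ang 90.0 z [ 20.3  99.2 222.2]
obj px[415. 212.] 472 c [ 464.6 -380.2] size [73.9 72.9] ang 61.7 z [ 24.2  94.3 102.2]
obj px[284. 238.] 1883 c [568.2 140.9] size [ 74.2 163.6] ang 87.0 z [ 38.2 214.1 226.5]
obj px[217. 254.] 533 c [672.3 360.7] size [109.2 108.4] ang 50.6 z [19.3 45.8 52. ]
obj px[231. 306.] 917 c [469.5 393.4] size [ 86.3 120. ] ang 3.5 z [27.9 40.5 63.1]
obj px[196. 361.] 315 c [361.4 578.1] size [201.4  59.8] ang 5.1 z [20.7 61.2 73.2]
```

```bash
cat > plan.py <<'E'
from h import *
from scipy.spatial.transform import Rotation as R
def rot(q): return R.from_quat(np.r_[q[1:],q[0]])
def down(jaw_deg):  # tool z down, jaw (tool y) at jaw_deg in the world
    j=np.radians(jaw_deg); y=np.array([np.cos(j),np.sin(j),0]); z=np.array([0,0,-1.]); return R.from_matrix(np.c_[np.cross(y,z),y,z])
def plan(wps, step=.9, tstep=.9):
    s=arm.state(); p=np.array(s["ee_pos"]); r=rot(s["orientation"]); print("t",s["t"],"at",p.round(4),"F",np.round(s["contact_force"],1),"jaw",np.degrees(np.arctan2(*r.as_matrix()[1::-1,1])).round(1),"q",np.round(s["qpos"],2))
    for tp,tr in wps:
        tp=np.array(tp); rv=(r.inv()*tr).as_rotvec(degrees=True)/6
        n=int(max(1,np.ceil(max(np.linalg.norm(tp-p)/.04/step,np.linalg.norm(rv)/tstep)))); d=(tp-p)/n
        for i in range(n):
            print(np.r_[(r.inv().apply(d)/.04),rv/n].round(2).tolist()); r=r*R.from_rotvec(rv/n*6,degrees=True)
        p=tp; r=tr; print("--",n)
E
python3 - <<'E'
from plan import *
r0=rot(arm.state()["orientation"])
plan([((.30,-.50,.35),down(-60)),((.55,-.20,.36),down(-40)),((.58,.24,.36),down(-3)),((.574,.235,.19),down(-3))])
E
```

```text
t 0.15 at [ 0.2614 -0.5672  0.2381] F [ 0.1  0.7 -0.1] jaw -65.3 q [ 1.17  0.69 -0.19  1.57  0.16  0.9  -0.22]
[0.4, -0.28, -0.7, -0.0, -0.0, -0.22]
[0.4, -0.27, -0.7, -0.0, -0.0, -0.22]
[0.41, -0.26, -0.7, -0.0, -0.0, -0.22]
[0.41, -0.25, -0.7, -0.0, -0.0, -0.22]
-- 4
[0.83, -0.31, -0.02, 0.0, 0.0, -0.3]
[0.84, -0.28, -0.02, 0.0, 0.0, -0.3]
[0.85, -0.25, -0.02, 0.0, 0.0, -0.3]
[0.86, -0.23, -0.02, 0.0, 0.0, -0.3]
[0.87, -0.2, -0.02, 0.0, 0.0, -0.3]
[0.87, -0.17, -0.02, 0.0, 0.0, -0.3]
[0.88, -0.14, -0.02, 0.0, 0.0, -0.3]
[0.88, -0.12, -0.02, 0.0, 0.0, -0.3]
[0.88, -0.09, -0.02, 0.0, 0.0, -0.3]
[0.89, -0.06, -0.02, 0.0, 0.0, -0.3]
[0.89, -0.03, -0.02, 0.0, 0.0, -0.3]
-- 11
[0.69, -0.5, 0.0, 0.0, 0.0, -0.47]
[0.71, -0.47, 0.0, 0.0, 0.0, -0.47]
[0.73, -0.43, 0.0, 0.0, 0.0, -0.47]
[0.75, -0.39, 0.0, 0.0, 0.0, -0.47]
[0.77, -0.35, 0.0, 0.0, 0.0, -0.47]
[0.79, -0.32, 0.0, 0.0, 0.0, -0.47]
[0.8, -0.28, 0.0, 0.0, 0.0, -0.47]
[0.81, -0.24, 0.0, 0.0, 0.0, -0.47]
[0.83, -0.2, 0.0, 0.0, 0.0, -0.47]
[0.83, -0.15, 0.0, 0.0, 0.0, -0.47]
[0.84, -0.11, 0.0, 0.0, 0.0, -0.47]
[0.85, -0.07, 0.0, 0.0, 0.0, -0.47]
[0.85, -0.03, 0.0, 0.0, 0.0, -0.47]
-- 13
[-0.03, -0.03, 0.85, 0.0, 0.0, 0.0]
[-0.03, -0.03, 0.85, 0.0, 0.0, 0.0]
[-0.03, -0.03, 0.85, 0.0, 0.0, 0.0]
[-0.03, -0.03, 0.85, 0.0, 0.0, 0.0]
[-0.03, -0.03, 0.85, 0.0, 0.0, 0.0]
-- 5
```

>>> {"op": "jog_arm", "data": {
  "rows": [
    [0.4,-0.3,-0.7,0,0,-0.2],
    [0.4,-0.3,-0.7,0,0,-0.2],
    [0.4,-0.3,-0.7,0,0,-0.2],
    [0.4,-0.2,-0.7,0,0,-0.2],
    [0.8,-0.3,0,0,0,-0.3],
    [0.8,-0.3,0,0,0,-0.3],
    [0.8,-0.3,0,0,0,-0.3],
    [0.8,-0.2,0,0,0,-0.3],
    [0.9,-0.2,0,0,0,-0.3],
    [0.9,-0.2,0,0,0,-0.3],
    [0.9,-0.2,0,0,0,-0.3],
    [0.9,-0.1,0,0,0,-0.3]
  ],
  "claw": 1
}}

```text
t: 1.35
ee_pos: [0.4778, -0.2742, 0.3507]
orientation: [-0.003, 0.928, 0.374, -0.003]
contact_force: [0.1, -1.4, 0.6]
width: 0.0881
```

```bash
python3 - <<'E'
from plan import *
plan([((.56,-.05,.36),down(-28)),((.58,.24,.36),down(-3))])
E
```

```text
t 1.35 at [ 0.4778 -0.2742  0.3507] F [ 0.1 -1.4  0.6] jaw -46.1 q [ 0.64  0.48 -0.33  1.62  0.17  1.08 -0.54]
[0.77, -0.37, -0.03, -0.01, 0.0, -0.43]
[0.78, -0.34, -0.03, -0.01, 0.0, -0.43]
[0.8, -0.3, -0.03, -0.01, 0.0, -0.43]
[0.81, -0.27, -0.03, -0.01, 0.0, -0.43]
[0.82, -0.23, -0.03, -0.01, 0.0, -0.43]
[0.83, -0.19, -0.03, -0.01, 0.0, -0.43]
[0.84, -0.15, -0.03, -0.01, 0.0, -0.43]
-- 7
[0.74, -0.33, 0.0, 0.0, 0.0, -0.46]
[0.75, -0.29, 0.0, 0.0, 0.0, -0.46]
[0.77, -0.26, 0.0, 0.0, 0.0, -0.46]
[0.78, -0.22, 0.0, 0.0, 0.0, -0.46]
[0.79, -0.18, 0.0, 0.0, 0.0, -0.46]
[0.79, -0.14, 0.0, 0.0, 0.0, -0.46]
[0.8, -0.1, 0.0, 0.0, 0.0, -0.46]
[0.8, -0.06, 0.0, 0.0, 0.0, -0.46]
[0.81, -0.03, 0.0, 0.0, 0.0, -0.46]
-- 9
```

>>> {"op": "jog_arm", "data": {
  "rows": [
    [0.8,-0.4,-0.1,0,0,-0.4],
    [0.8,-0.3,-0.1,0,0,-0.4],
    [0.8,-0.3,0,0,0,-0.4],
    [0.8,-0.3,0,0,0,-0.4],
    [0.8,-0.2,0,0,0,-0.4],
    [0.8,-0.2,0,0,0,-0.4],
    [0.8,-0.2,0,0,0,-0.5],
    [0.8,-0.3,0,0,0,-0.5],
    [0.8,-0.3,0,0,0,-0.5],
    [0.8,-0.3,0,0,0,-0.5],
    [0.8,-0.2,0,0,0,-0.5],
    [0.8,-0.2,0,0,0,-0.5]
  ]
}}

```text
t: 2.55
ee_pos: [0.5729, 0.1322, 0.3558]
orientation: [-0.006, 0.779, 0.626, -0.005]
contact_force: [0.8, 0.1, -0.5]
width: 0.0881
```

```bash
python3 - <<'E'
from plan import *
plan([((.576,.25,.36),down(-3)),((.574,.235,.19),down(-3))])
E
```

```text
t 2.55 at [0.5729 0.1322 0.3558] F [ 0.8  0.1 -0.5] jaw -12.4 q [-0.01  0.56 -0.51  1.49  0.27  1.18 -0.78]
[0.72, -0.14, -0.02, -0.03, -0.0, -0.39]
[0.73, -0.11, -0.03, -0.03, -0.0, -0.39]
[0.73, -0.08, -0.03, -0.03, -0.0, -0.39]
[0.73, -0.05, -0.03, -0.03, -0.0, -0.39]
-- 4
[-0.08, -0.01, 0.85, 0.0, 0.0, 0.0]
[-0.08, -0.01, 0.85, 0.0, 0.0, 0.0]
[-0.08, -0.01, 0.85, 0.0, 0.0, 0.0]
[-0.08, -0.01, 0.85, 0.0, 0.0, 0.0]
[-0.08, -0.01, 0.85, 0.0, 0.0, 0.0]
-- 5
```

>>> {"op": "jog_arm", "data": {
  "rows": [
    [0.8,-0.1,-0.1,0,0,-0.4],
    [0.8,-0.1,0,0,0,-0.4],
    [0.7,-0.1,0,0,0,-0.4],
    [0.7,0,0,0,0,-0.4],
    [0,0,0.8,0,0,0],
    [0,0,0.8,0,0,0],
    [0,0,0.9,0,0,0],
    [0,0,0.9,0,0,0],
    [0,0,0.8,0,0,0],
    [0,0,0,0,0,0]
  ]
}}

```text
t: 3.55
ee_pos: [0.5733, 0.2667, 0.1845]
orientation: [-0.009, 0.718, 0.696, -0.004]
contact_force: [-0.3, -0.9, -0.1]
width: 0.088
```

```bash
python3 - <<'E'
from plan import *
u=np.array([-.052,-.9986,0])
plan([(np.r_[.5713,.177,.19]-.015*u,down(-3)),(np.r_[.5713,.177,.19]+.07*u,down(-3))],step=.3)
c=arm.read_camera("scene"); cv2.imwrite("pics/s1.png",cv2.resize(c["img"][120:280,200:420],None,fx=3,fy=3))
E
```

```text
t 3.55 at [0.5733 0.2667 0.1845] F [-0.3 -0.9 -0.1] jaw -1.7 q [-0.24  0.8  -0.49  1.57  0.43  0.89 -0.91]
[-0.27, 0.0, -0.02, -0.02, -0.01, 0.03]
[-0.27, 0.0, -0.02, -0.02, -0.01, 0.03]
[-0.27, 0.01, -0.02, -0.02, -0.01, 0.03]
[-0.27, 0.01, -0.02, -0.02, -0.01, 0.03]
[-0.27, 0.01, -0.02, -0.02, -0.01, 0.03]
[-0.27, 0.01, -0.02, -0.02, -0.01, 0.03]
[-0.27, 0.01, -0.02, -0.02, -0.01, 0.03]
-- 7
[-0.27, 0.0, 0.0, 0.0, 0.0, 0.0]
[-0.27, 0.0, 0.0, 0.0, 0.0, 0.0]
[-0.27, 0.0, 0.0, 0.0, 0.0, 0.0]
[-0.27, 0.0, 0.0, 0.0, 0.0, 0.0]
[-0.27, 0.0, 0.0, 0.0, 0.0, 0.0]
[-0.27, 0.0, 0.0, 0.0, 0.0, 0.0]
[-0.27, 0.0, 0.0, 0.0, 0.0, 0.0]
[-0.27, 0.0, 0.0, 0.0, 0.0, 0.0]
-- 8
```

View pics/s1.png

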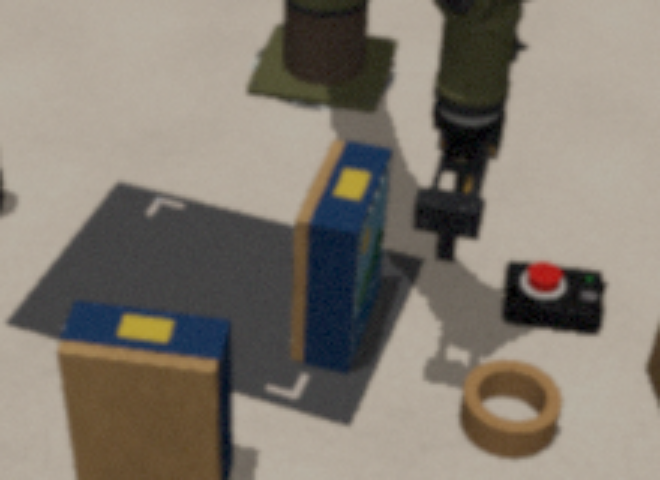

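The crop shows the box still upright at crop (340,255), with the open gripper on its cover side at (447,215). The path between them is clear, so I approach and start pushing.

>>> {"op": "jog_arm", "data": {
  "rows": [
    [-0.3,0,0,0,0,0.1],
    [-0.3,0,0,0,0,0.1],
    [-0.3,0,0,0,0,0],
    [-0.3,0,0,0,0,0],
    [-0.3,0,0,0,0,0],
    [-0.2,0,0,0,0,0],
    [-0.2,0,0,0,0,0],
    [-0.2,0,0,0,0,0],
    [-0.2,0,0,0,0,0],
    [-0.2,0,0,0,0,0]
  ]
}}

```text
t: 4.6
ee_pos: [0.5738, 0.1618, 0.1942]
orientation: [-0.006, 0.726, 0.687, 0.005]
contact_force: [-0.3, 0.4, 0.9]
width: 0.0881
```

```bash
cat > top.py <<'E'
from plan import *
import sys
plan([])
c=arm.read_camera("side"); P=cloud(c); cv2.imwrite("pics/"+sys.argv[1]+".png",cv2.resize(c["img"][150:330,180:420],None,fx=3,fy=3))
b,g,r=[c["img"][...,i].astype(int) for i in range(3)]
m=(b>r+25)&(P[...,0]>.42)&(P[...,0]<.72)&(P[...,1]>-.25)&(P[...,1]<.25)&(P[...,2]>.015)
Q=P[m]; print("blue z",np.percentile(Q[:,2],[2,50,98]).round(3),"y",np.percentile(Q[:,1],[2,50,98]).round(3),"x",np.percentile(Q[:,0],[2,50,98]).round(3))
E
python3 top.py a1
```

```text
t 4.6 at [0.5738 0.1618 0.1942] F [-0.3  0.4  0.9] jaw -3.2 q [-0.06  0.74 -0.5   1.7   0.44  0.81 -0.81]
blue z [0.023 0.127 0.232] y [0.096 0.149 0.175] x [0.487 0.494 0.632]
```

>>> {"op": "jog_arm", "data": {
  "rows": [
    [-0.2,0,0.05,0,0,0],
    [-0.2,0,0.05,0,0,0],
    [-0.2,0,0.05,0,0,0],
    [-0.2,0,0.05,0,0,0]
  ]
}}

```text
t: 5.05
ee_pos: [0.5715, 0.126, 0.1846]
orientation: [-0.006, 0.726, 0.687, 0.004]
contact_force: [-0.5, -0.3, 0.6]
width: 0.0881
```

```bash
python3 top.py a2
```

```text
t 5.05 at [0.5715 0.126  0.1846] F [-0.5 -0.3  0.6] jaw -3.2 q [-0.    0.74 -0.5   1.74  0.45  0.78 -0.77]
blue z [0.032 0.11  0.228] y [0.051 0.131 0.17 ] x [0.485 0.511 0.634]
```

>>> {"op": "jog_arm", "data": {
  "rows": [
    [-0.15,0,0,0,0,0],
    [-0.15,0,0,0,0,0],
    [-0.1,0,0,0,0,0],
    [-0.1,0,0,0,0,0],
    [-0.1,0,0,0,0,0],
    [0,0,0,0,0,0],
    [0,0,0,0,0,0],
    [0,0,0,0,0,0],
    [0,0,0,0,0,0]
  ]
}}

```text
t: 6.0
ee_pos: [0.5698, 0.0977, 0.1837]
orientation: [-0.005, 0.727, 0.686, 0.003]
contact_force: [0.2, -0.1, -0.5]
width: 0.0883
```

```bash
python3 top.py a3
```

```text
t 6.0 at [0.5698 0.0977 0.1837] F [ 0.2 -0.1 -0.5] jaw -3.3 q [ 0.04  0.73 -0.5   1.76  0.46  0.77 -0.74]
blue z [0.032 0.075 0.082] y [-0.111 -0.02   0.104] x [0.477 0.534 0.636]
```

View pics/a3.png

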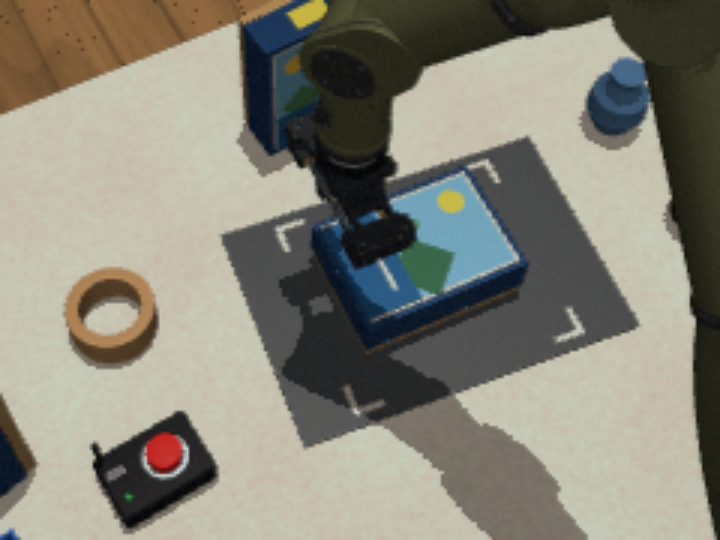

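The box lies flat with its cover up, centre around crop (420,250). It sits between the marks at crop (290,230), (485,170), (570,328) and (365,400). The button is at crop (165,453) and the aerial at (97,455). Next I close the claw and move to the button.

```bash
python3 - <<'E'
from plan import *
plan([((.474,.379,.18),down(6)),((.474,.379,.10),down(6))])
E
```

```text
t 6.05 at [0.5697 0.0978 0.1837] F [0.1 0.3 0. ] jaw -3.3 q [ 0.04  0.73 -0.5   1.76  0.46  0.77 -0.74]
[0.76, -0.31, 0.02, -0.0, -0.01, -0.17]
[0.77, -0.3, 0.02, -0.0, -0.01, -0.17]
[0.78, -0.28, 0.02, -0.0, -0.01, -0.17]
[0.78, -0.27, 0.02, -0.0, -0.01, -0.17]
[0.78, -0.25, 0.02, -0.0, -0.01, -0.17]
[0.79, -0.24, 0.01, -0.0, -0.01, -0.17]
[0.79, -0.23, 0.01, -0.0, -0.01, -0.17]
[0.8, -0.21, 0.01, -0.0, -0.01, -0.17]
[0.8, -0.2, 0.01, -0.0, -0.01, -0.17]
-- 9
[0.0, 0.0, 0.67, 0.0, 0.0, 0.0]
[0.0, 0.0, 0.67, 0.0, 0.0, 0.0]
[0.0, 0.0, 0.67, 0.0, 0.0, 0.0]
-- 3
```

>>> {"op": "jog_arm", "data": {
  "rows": [
    [0.8,-0.3,0,0,0,-0.2],
    [0.8,-0.3,0,0,0,-0.2],
    [0.8,-0.3,0,0,0,-0.2],
    [0.8,-0.3,0,0,0,-0.2],
    [0.8,-0.2,0,0,0,-0.2],
    [0.8,-0.2,0,0,0,-0.2],
    [0.8,-0.2,0,0,0,-0.2],
    [0.7,-0.2,0,0,0,-0.2],
    [0,0,0,0,0,0],
    [0,0,0,0,0,0]
  ],
  "claw": -1
}}

```text
t: 7.05
ee_pos: [0.4834, 0.3589, 0.1861]
orientation: [-0.005, 0.665, 0.746, 0.004]
contact_force: [0.2, 0.7, -1.0]
width: 0.0103
```

```bash
python3 - <<'E'
from plan import *
from m import rect
for n in ["scene","side","wrist"]:
    c=arm.read_camera(n); im=c["img"]; P=cloud(c); cv2.imwrite(f"pics/b_{n}.png",im); np.save(f"pics/b_{n}.npy",P)
    b,g,r=[im[...,i].astype(int) for i in range(3)]; X,Y,Z=np.moveaxis(P,-1,0); print(n)
    near=(abs(X-.474)<.12)&(abs(Y-.385)<.12)
    m=near&(r>110)&(g<60)&(b<70); rect(P[m&(Z>.05)&(Z<.07)],"red top")
    # ray-cast red mask centroid to z=.062
    T=np.array(c["cam_to_world"]); f=210/np.tan(np.radians(c["fovy"])/2)
    mm=(m).astype(np.uint8); k,L,st,ce=cv2.connectedComponentsWithStats(mm)
    if k>1:
        i=1+np.argmax(st[1:,4]); print("px",ce[i].round(1),st[i])
    if n!="wrist":
        q=(abs(X-.547)<.2)&(abs(Y+.015)<.25)&(Z>.055)&(Z<.095); rect(P[q],"box top")
plan([((.474,.379,.10),down(6))])
E
```

```text
scene
red top 5 c [490.9 385.5] size [10.4  6.1] ang 89.3 z [57.4 62.7 64.3]
px [381.7 213.7] [381 213   2   2   3]
box top 1987 c [561.8  -6.5] size [221.2 168.1] ang 86.7 z [62.4 75.7 79.6]
side
red top 43 c [466.9 385.3] size [34.9 21. ] ang 50.0 z [57.4 61.4 67. ]
px [233.8 302.4] [229 299  10   7  42]
box top 2363 c [560.4  -7.1] size [221.7 166.2] ang 86.7 z [67.9 76.1 80.8]
wrist
red top 1343 c [472.  379.9] size [38.2 39.7] ang 7.7 z [60.2 61.8 63. ]
px [270.2 182.2] [ 250  162   41   42 1347]
t 7.2 at [0.4841 0.3577 0.1861] F [ 0.3 -1.1 -0.8] jaw 6.4 q [-0.42  0.76 -0.5   1.69  0.46  0.81 -1.02]
[0.18, -0.06, 0.72, -0.0, -0.04, 0.02]
[0.18, -0.06, 0.72, -0.0, -0.04, 0.02]
[0.18, -0.06, 0.72, -0.0, -0.04, 0.02]
-- 3
```

View pics/b_wrist.png

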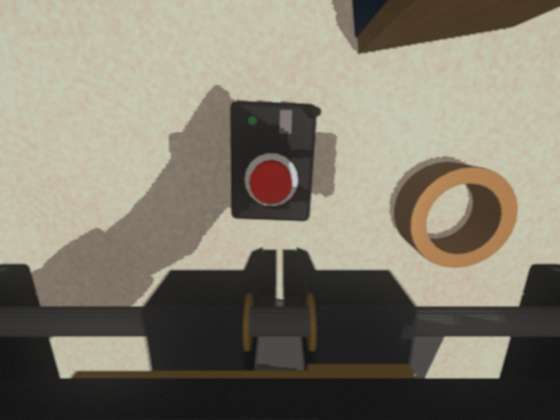

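The wrist view shows the button at (270,182), the aerial at (315,112) on the far corner, and the tape at (463,216). The button's top measures (0.472, 0.380, 0.062). The box is flat (top at z 0.076), with its centre about (12, 10) mm from the mat's centre, so every side has more than 25 mm of margin.

>>> {"op": "jog_arm", "data": {
  "rows": [
    [0.2,-0.1,0.7,0,0,0],
    [0.2,-0.1,0.7,0,0,0],
    [0.2,-0.1,0.7,0,0,0],
    [0,0,0.2,0,0,0],
    [0,0,0,0,0,0]
  ]
}}

```text
t: 7.7
ee_pos: [0.476, 0.3746, 0.093]
orientation: [-0.002, 0.671, 0.741, 0.005]
contact_force: [-0.5, -0.2, 0.3]
width: 0.0007
```

```bash
python3 - <<'E'
from plan import *
plan([((.472,.380,.068),down(6))])
E
```

```text
t 7.7 at [0.476  0.3746 0.093 ] F [-0.5 -0.2  0.3] jaw 5.7 q [-0.51  0.88 -0.41  1.74  0.55  0.63 -1.14]
[0.14, -0.09, 0.63, 0.05, -0.09, -0.05]
-- 1
```

>>> {"op": "jog_arm", "data": {
  "rows": [
    [0.15,-0.1,0.3,0,-0.1,0],
    [0,0,0.25,0,0,0],
    [0,0,0,0,0,0],
    [0,0,0,0,0,0]
  ]
}}

```text
t: 8.1
ee_pos: [0.4743, 0.3798, 0.0721]
orientation: [0.003, 0.673, 0.74, 0.003]
contact_force: [-0.0, -0.0, 0.1]
width: 0.0004
```

>>> {"op": "jog_arm", "data": {
  "rows": [
    [0.05,0,0.1,0,0,0],
    [0,0,0.1,0,0,0],
    [0,0,0,0,0,0]
  ]
}}

```text
t: 8.4
ee_pos: [0.475, 0.3821, 0.0646]
orientation: [0.003, 0.673, 0.74, 0.004]
contact_force: [-0.4, -0.1, 0.2]
width: 0.0002
```

>>> {"op": "jog_arm", "data": {
  "rows": [
    [0,0,0.05,0,0,0],
    [0,0,0,0,0,0]
  ]
}}

```text
t: 8.6
ee_pos: [0.4751, 0.3823, 0.0626]
orientation: [0.003, 0.673, 0.74, 0.005]
contact_force: [0.4, -0.2, 0.4]
width: 0.0004
```

Just above contact. I step down while watching force and height, looking for the halfway stop.

>>> {"op": "jog_arm", "data": {
  "rows": [
    [0,0,0.05,0,0,0],
    [0,0,0,0,0,0]
  ]
}}

```text
t: 8.8
ee_pos: [0.4752, 0.3824, 0.0608]
orientation: [0.003, 0.673, 0.74, 0.005]
contact_force: [0.2, -0.6, 0.8]
width: 0.0008
```

>>> {"op": "jog_arm", "data": {
  "rows": [
    [0,0,0.05,0,0,0],
    [0,0,0,0,0,0]
  ]
}}

```text
t: 9.0
ee_pos: [0.4753, 0.3824, 0.0588]
orientation: [0.003, 0.673, 0.74, 0.005]
contact_force: [0.5, 0.1, 2.0]
width: 0.0005
```

>>> {"op": "jog_arm", "data": {
  "rows": [
    [0,0,0.025,0,0,0]
  ]
}}

```text
t: 9.1
ee_pos: [0.4752, 0.3824, 0.0579]
orientation: [0.003, 0.673, 0.74, 0.005]
contact_force: [-1.2, -0.6, 1.4]
width: 0.0
```

>>> {"op": "jog_arm", "data": {
  "rows": [
    [0,0,0.02,0,0,0]
  ]
}}

```text
t: 9.2
ee_pos: [0.4753, 0.3825, 0.0574]
orientation: [0.003, 0.673, 0.74, 0.005]
contact_force: [-1.9, -1.3, 8.3]
width: 0.0005
```

>>> {"op": "jog_arm", "data": {
  "rows": [
    [0,0,0,0,0,0]
  ]
}}

```text
t: 9.3
ee_pos: [0.4753, 0.3824, 0.0576]
orientation: [0.003, 0.673, 0.74, 0.005]
contact_force: [-0.2, -0.5, 1.6]
width: 0.0002
```

>>> {"op": "jog_arm", "data": {
  "rows": [
    [0,0,0.01,0,0,0]
  ]
}}

```text
t: 9.4
ee_pos: [0.4753, 0.3824, 0.0575]
orientation: [0.004, 0.673, 0.74, 0.005]
contact_force: [-0.9, -0.7, 5.4]
width: 0.0003
```

>>> {"op": "jog_arm", "data": {
  "rows": [
    [0,0,0.005,0,0,0]
  ]
}}

```text
t: 9.5
ee_pos: [0.4752, 0.3824, 0.0575]
orientation: [0.004, 0.673, 0.74, 0.005]
contact_force: [-1.0, -0.2, 4.3]
width: 0.0007
```

At the halfway stop with about 4–5 N, between the 2 N spring and the 8 N threshold. Holding for about a second.

>>> {"op": "jog_arm", "data": {
  "rows": [
    [0,0,0.006,0,0,0],
    [0,0,0.006,0,0,0],
    [0,0,0.006,0,0,0],
    [0,0,0.006,0,0,0],
    [0,0,0.006,0,0,0],
    [0,0,0.006,0,0,0]
  ]
}}

```text
t: 10.1
ee_pos: [0.4753, 0.3824, 0.0575]
orientation: [0.004, 0.673, 0.74, 0.005]
contact_force: [-0.8, -0.9, 5.3]
width: 0.0005
```

>>> {"op": "jog_arm", "data": {
  "rows": [
    [0,0,0.006,0,0,0],
    [0,0,0.006,0,0,0],
    [0,0,0.006,0,0,0],
    [0,0,0.006,0,0,0]
  ]
}}

```text
t: 10.5
ee_pos: [0.4753, 0.3825, 0.0575]
orientation: [0.004, 0.673, 0.74, 0.005]
contact_force: [-1.5, -0.5, 5.5]
width: 0.0007
```

>>> {"op": "jog_arm", "data": {
  "rows": [
    [0,0,0.07,0,0,0],
    [0,0,0.05,0,0,0],
    [0,0,0.03,0,0,0]
  ]
}}

```text
t: 10.8
ee_pos: [0.4753, 0.3825, 0.0532]
orientation: [0.005, 0.673, 0.74, 0.006]
contact_force: [-2.4, -2.0, 9.6]
width: 0.0003
```

>>> {"op": "jog_arm", "data": {
  "rows": [
    [0,0,0.035,0,0,0]
  ]
}}

```text
t: 10.9
ee_pos: [0.4753, 0.3826, 0.0526]
orientation: [0.005, 0.673, 0.74, 0.006]
contact_force: [-2.1, -2.0, 10.8]
width: 0.0002
```

>>> {"op": "jog_arm", "data": {
  "rows": [
    [0,0,0.035,0,0,0]
  ]
}}

```text
t: 11.0
ee_pos: [0.4753, 0.3826, 0.0522]
orientation: [0.005, 0.673, 0.74, 0.006]
contact_force: [-3.4, -2.7, 15.7]
width: 0.0003
```

Fully down: 15.7 N, against the 11 N needed, with 5.3 mm of travel past the halfway stop. Letting go straight up.

>>> {"op": "jog_arm", "data": {
  "rows": [
    [0,0,-0.3,0,0,0],
    [0,0,-0.5,0,0,0],
    [0,0,-0.8,0,0,0],
    [0,0,-0.8,0,0,0],
    [0,0,-0.8,0,0,0],
    [0,0,-0.5,0,0,0],
    [0,0,0,0,0,0],
    [0,0,0,0,0,0]
  ]
}}

```text
t: 11.8
ee_pos: [0.4734, 0.3821, 0.2035]
orientation: [0.005, 0.673, 0.74, 0.005]
contact_force: [0.6, -1.1, 0.2]
width: 0.0007
```

```bash
python3 - <<'E'
from plan import *
from m import rect
plan([])
for n in ["scene","side","wrist"]:
    c=arm.read_camera(n); im=c["img"]; P=cloud(c); cv2.imwrite(f"pics/f_{n}.png",im)
    b,g,r=[im[...,i].astype(int) for i in range(3)]; X,Y,Z=np.moveaxis(P,-1,0); print(n)
    rect(P[(abs(X-.474)<.06)&(abs(Y-.385)<.06)&(r>110)&(g<60)&(b<70)&(Z>.04)&(Z<.08)],"red")
    if n=="wrist": continue
    rect(P[(abs(X-.547)<.2)&(abs(Y+.015)<.25)&(Z>.07)&(Z<.095)],"box top")
    for l,x,y,h in [("lens",.466,-.38,.098),("vase",.645,-.369,.11),("tape",.674,.361,.048)]:
        rect(P[(np.hypot(X-x,Y-y)<.075)&(Z>.015)&(Z<.13)],l)
E
```

```text
t 11.8 at [0.4734 0.3821 0.2035] F [ 0.6 -1.1  0.2] jaw 5.4 q [-0.48  0.74 -0.49  1.66  0.45  0.85 -1.07]
scene
red 52 c [476.9 372.5] size [42.2 23.8] ang 26.9 z [50.4 60.6 65.5]
box top 1769 c [562.1  -7.1] size [222.3 165.5] ang 87.1 z [72.2 76.  79.8]
lens 444 c [ 468.4 -380.4] size [73.3 74. ] ang 71.5 z [ 20.8  80.4 101. ]
vase 493 c [ 650.7 -368.5] size [68.8 80.9] ang 23.7 z [ 28.   72.  111.8]
tape 674 c [676.9 361.2] size [110.6 107.5] ang 7.5 z [18.2 44.  49.7]
side
red 22 c [456.9 377.1] size [ 7.8 31.5] ang 9.5 z [58.3 62.3 65.4]
box top 1971 c [560.8   1.9] size [205.5 162.5] ang 86.9 z [72.  76.3 80.9]
lens 469 c [ 466.  -380.5] size [72.5 75.4] ang 55.0 z [ 25.9  95.4 101.8]
vase 398 c [ 636.  -366.9] size [76.8 70. ] ang 23.1 z [ 37.8  74.6 112.9]
tape 39 c [659.5 407.6] size [49.2 12.7] ang 7.6 z [18.3 41.7 50.7]
wrist
red 1094 c [470.5 378. ] size [44.7 38.4] ang 68.9 z [60.3 61.9 63.1]
```

View pics/f_scene.png

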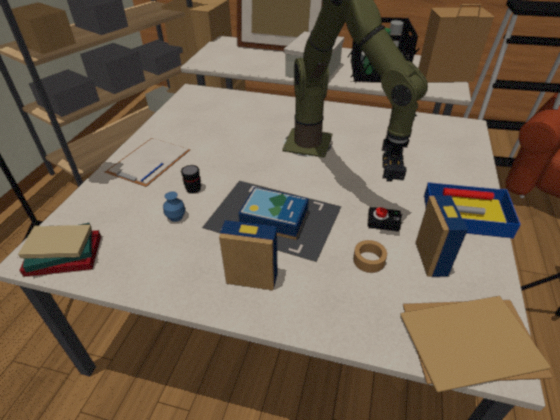

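The final scene view shows the box flat at (275,210) inside the marks with its cover up. The button at (381,213) is back up at 62 mm. The lens (191,179), vase (174,207) and tape (370,256) are where they started, and the arm is clear.

```bash
python3 -c "
from rig import arm
print(arm.job_done(), arm.state()['t'])"
```

```text
the job is handed in; nothing more can be done
the job is handed in; nothing more can be done
```

The box lies flat with its picture cover up inside the four corner marks. I then took the picture with the red button and handed the job in at about 12 s.

- **Tipping:** I pushed the box over its lower back edge with the open fingers, high on the cover side. It came to rest with its top at 76 mm. Its centre is about 12 mm (x) and 10 mm (y) from the mat's centre, which leaves at least 25 mm of margin on every side.
- **Photograph:** I held the button at the halfway stop for about 1.1 s at roughly 5 N. I then pressed it 5.3 mm further, until it bottomed out at 15.7 N (11 N takes the picture), and let go.
- **Last checks:** The button is back at 62 mm and the wrist reads about zero force. In the scene view the lens, vase and tape are within 2 mm of their starting positions.
- **Disagreements:** In the last side view the arm hid part of the tape, button and box, so its readings for those were partial. I relied on the scene and wrist views instead. No camera reading confirms that the picture was taken; I infer it from the press force and travel.

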